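# Tighten the polishing wheel's clamping ring with the pin spanner

### The job

Take the wider of the two pin spanners from the wooden rack, lower both its pins into the two holes of the steel clamping ring on the stone-polishing machine, and only then turn the ring clockwise (seen from above) with it until the tab on the ring's rim comes up to the stop stud. Let go and leave the spanner standing upright in the ring, pins in the holes, ready for the last pull by hand; leave the narrower spanner in the rack.

Things in the scene. Friction and masses are not known exactly. Their poses are not given: they have to be found in the camera images.
- wide_spanner: Wider pin spanner: steel bar 92x24x12 mm, two 8 mm pins 12 long below it, 70 apart, upright wooden grip 40 (x) x 20 (y) x 52 tall on mid-bar, 300 g. Origin midway between pin tips; x along the bar, z up; half turns alike. Grip spans z 24-76; pinch it across y from above. Starts upright on a fixed brown rack 240x60x20 at the robot's right: pins hang in its long slot, bar rests on its top.
- narrow_spanner: Narrower pin spanner, does not fit the ring: like the wider one, but bar 58 mm long and pins 40 mm apart. Same grip, same origin and axes. Stands end to end with the wider one in the rack's slot, their centres about 124 mm apart, in either order. Leave it there.
- ring_centre (a point): Centre of the top face (84 mm over the table) of the 116 mm steel clamping ring on the 200 mm dark wheel of a square grey machine, robot's left. Two holes 20 mm wide, 14 deep, 70 apart along x (turns with the ring; half turns alike). Seated, the bar lies on the top face, spanner origin 12 below here. Pins are loose: 6 mm or 0.17 rad of play each way. A 12 mm tab on the rim marks +y.
- clamp_ring (a joint): Turn of the clamping ring, rad; grows clockwise seen from above. Starts loose at 0.1 to 0.4; hard stop at 1.3, where the rim tab meets the 12 mm round stud standing on the wheel beside the ring. Stays where left; about 0.2 N m turns it.
Things that resemble listed ones, but are neither listed nor needed, are in the scene too. Leave any blue or red look-alike of the wide_spanner alone.

How it is judged:
By the outcome, as a careful person would: the job done as asked, in the order asked, and still so for the second after the job is handed in, with the robot touching nothing.
It also fails if it takes over 42 s, if anything falls off the work surface, if the arm or the gripper's body presses on something with over 40 N, if the wrist force passes 120 N, or if a joint passes its speed limit or range.

### The arm

A 7-joint arm with a two-finger parallel gripper is mounted at the origin on the work surface. World frame = base frame: x ahead of the robot, y to its left, z up, the work surface at z = 0. Lengths are in m, angles in rad, forces in N, time in s.
With the tool pointing down it reaches from about 0.4 to 0.85 m from the base axis. Payload 10.4 kg.
Tool frame: the origin (TCP) lies between the finger pads; the fingertips stand tcp_to_tips ahead of it and the grasp point (between the pads) lies 8 mm behind it (tcp_to_tips is the distance from the TCP to the fingertips, in m); z points along the fingers, y is the line along which they close (so a half turn about z gives the same grasp; the last joint's range is limited). The gripper opens to 85 mm and grips with 20 to 120 N. Pads are 22 mm wide; open, the fingers measure 114 mm over their backs; the gripper's body (76 mm by 85 mm) begins 54 mm behind the grasp point. The pads swing forward as they close: fully open they stand 13 mm farther back than shut.
Start: joints at [-1.295, 0.332, -0.065, 1.46, 0.022, 1.35, -0.088], TCP at [0.184, 0.597, 0.242] pointing down, gripper open.
Joint ranges: [-2.6, 2.6], [-0.5, 2.12], [-1.47, 1.34], [0.16, 2.42], [-1.27, 4.41], [0.06, 2.06], [-2.6, 2.6]. Speed limits (rad/s): [2.22, 2.22, 2.79, 2.79, 3.14, 3.14, 3.14].

### API

Orientations are given as a unit quaternion [x, y, z, w].
In Python, from workcell import * gives the robot as it stands.
- The arm moves only by the tool apply_moves, never from a script. Its argument "rows" is a list of rows, each an object of numbers: "x", "y", "z": the shift along the tool's x, y, z in mm; "ax", "ay", "az": the turn, a rotation vector about the tool's x, y, z in degrees; "gripper": the closure, from 0 (fully open) to 1 (shut). A call has 1 to 5 rows; each row shifts and turns the commanded pose from where the row before left it, along the tool's axes as they then stand; what a row does not reach is not made up. A row lasts 1/12 s, in which the tool goes at most 41.7 mm and 7.16 degrees, less where a joint would pass 70% of its speed; a pose out of reach is approached as far as the arm can. A call with a gripper value outside its range is refused whole. The fingers move at their own pace and stop on an object; "newtons" is the grip in N (left out, the last holds). Time passes only in rows, so rows that do not move let the fingers close. It gives the time, the measured TCP pose, the force, the opening and the grip force at its end, in the units of the state.
- get_obs(): the state, without advancing time (a new reading comes with each control period).
- camera(name): name is "scene" or "top" or "wrist"; returns a dict with "color" (420x560x3 uint8, red, green, blue), "fov_y" (degrees; the focal length in pixels is half the picture's height over the tangent of half this angle, whatever the lens; pixels are square), "cx", "cy" (the principal point, pixels), "rvec" (rotation vector, rad) and "tvec" (3), from world to camera coordinates, as OpenCV has them. Camera axes: x right, y down, z forward; pixel columns grow to the right and rows downward; lengths in m; the calibration is good to about 2 mm. A picture is of the moment at which its call begins. There is no depth.
- hand_in(): hands the job in; it is judged then, once.
The state is a dict: "clock": time; "joint_pos": joint angles; "joint_velocities": joint speeds; "tau": joint torques, N m; "position": TCP position; "ee_rot": TCP orientation; "ft_force": force on the tool from outside, world axes, zero at the start; "torque": the same for the moment, N m; "grip_width": opening from 0.0 (shut) to 1.0 (fully open); "grasp_force": force on a finger pad.
Only numpy, scipy, OpenCV 4.12 (cv2) and the standard library are available. Lean on these libraries where they do the work, as an engineer would, in place of code of your own. Each camera call takes 0.05 s, during which the arm holds its last target. There are 200 camera calls.

## Working session

There is one attempt and no reset: what is moved stays moved. The work goes in short steps, Python scripts to look and compute and a tool call to move; the robot and the scene stay as the last step left them, time stands still between calls to the robot, and variables do not carry over. Pictures are saved under pics/ and viewed, at most 10 in all, crops included, and the job is handed in when it is done.

Besides the shell and the picture viewer there is one more tool, called as name(argument=value, ...), one argument or row to a line, values as JSON. apply_moves: Moves the arm, as the interface text tells. Its arguments: {"type":"object","properties":{"rows":{"type":"array","items":{"type":"object","properties":{"x":{"type":"number"},"y":{"type":"number"},"z":{"type":"number"},"ax":{"type":"number"},"ay":{"type":"number"},"az":{"type":"number"},"gripper":{"type":"number"}}}},"newtons":{"type":"number"}},"required":["rows"]}

```bash
mkdir -p pics; ls; cat > h.py <<'E'
from workcell import *
import numpy as np, cv2
from scipy.spatial.transform import Rotation as R
def K(c):
    f=c['color'].shape[0]/2/np.tan(np.radians(c['fov_y'])/2)
    return np.array([[f,0,c['cx']],[0,f,c['cy']],[0,0,1.]])
def cast(c,uv,z):
    Rm=cv2.Rodrigues(np.array(c['rvec'],float))[0]; t=np.array(c['tvec'],float)
    o=-Rm.T@t; uv=np.atleast_2d(uv).astype(float)
    d=(np.linalg.inv(K(c))@np.c_[uv,np.ones(len(uv))].T).T@Rm
    return o+d*((z-o[2])/d[:,2])[:,None]
def proj(c,P):
    return cv2.projectPoints(np.atleast_2d(P).astype(float),np.array(c['rvec'],float),np.array(c['tvec'],float),K(c),None)[0][:,0]
def save(c,n): cv2.imwrite('pics/'+n+'.png',c['color'][:,:,::-1]); np.save('pics/'+n+'.npy',c,allow_pickle=True)
def load(n): return np.load('pics/'+n+'.npy',allow_pickle=True).item()
E
python3 - <<'E'
from h import *
o=get_obs(); print(o['clock'],o['position'],o['ee_rot'],o['grip_width'])
try: print(tcp_to_tips)
except Exception as e: print(e)
for n in('top','scene','wrist'):
    c=camera(n); save(c,n+'0'); print(n,c['fov_y'],c['rvec'],c['tvec'])
E
```

```text
pics
0.0 [0.18388783 0.59695138 0.24152686] [ 1.48817310e-01  9.88864455e-01 -7.01624482e-04 -8.04582883e-05] 0.9985161329449972
0.011
top 57.307407869063795 [ 2.09306373 -2.14391631  0.18113527] [-0.02348826  0.53524379  0.68172857]
scene 52.77982102554191 [ 2.368145    0.74624481 -0.26777495] [-0.41766696 -0.23281044  1.1262897 ]
wrist 65.65127468552659 [-2.32218634 -1.71352437 -0.25983375] [-0.62525099 -0.03982997  0.37953156]
```

View pics/top0.png

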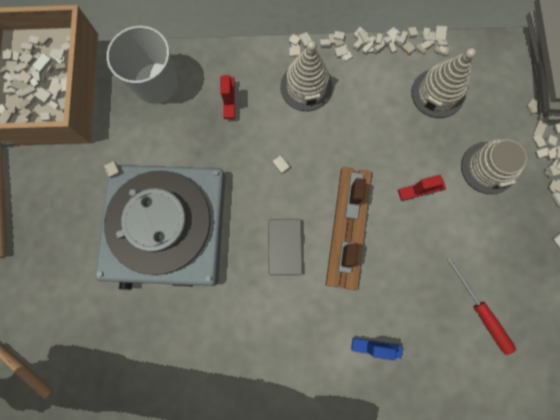

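View pics/scene0.png

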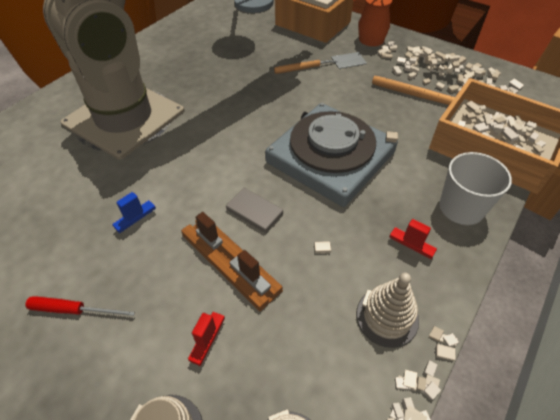

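Top view: ring at (153,220) with holes at (146,201) and (158,237), protrusions at (121,234) and (163,182). The rack runs from (355,170) to (343,288), with grey/brown spanners at (357,195) and (349,256). Look-alikes are red (228,97), red (423,188) and blue (377,348). Only the two in the rack are candidates, so I need a close crop to choose between them.

```bash
python3 - <<'E'
from h import *
c=load('top0'); im=c['color'][:,:,::-1]
a=cv2.resize(im[160:300,320:385],None,fx=4,fy=4,interpolation=cv2.INTER_CUBIC)
b=cv2.resize(im[160:300,90:230],None,fx=4,fy=4,interpolation=cv2.INTER_CUBIC)[:560]
cv2.imwrite('pics/crop1.png',np.hstack([a,b[:, :530]]))
for p in [(357,195),(349,256)]: print(cast(c,p,.032))
print(cast(c,[(146,201),(158,237),(121,234),(163,182),(153,219)],.084))
hsv=cv2.cvtColor(im,cv2.COLOR_BGR2HSV)
# bar mask in rack: grey bright
roi=np.zeros(im.shape[:2],np.uint8); roi[165:295,325:375]=1
m=((hsv[...,1]<60)&(hsv[...,2]>115)).astype(np.uint8)*roi
n,l,s,ce=cv2.connectedComponentsWithStats(m)
for i in range(1,n):
    if s[i,4]>30: print(s[i],ce[i], np.round(cast(c,cv2.boxPoints(cv2.minAreaRect(np.argwhere(l==i)[:,::-1].astype(np.float32))),.032),4).tolist())
E
```

```text
[[ 0.57348549 -0.20076676  0.032     ]]
[[ 0.45476134 -0.17817592  0.032     ]]
[[0.56013568 0.19609803 0.084     ]
 [0.4931361  0.17183995 0.084     ]
 [0.50023997 0.23910713 0.084     ]
 [0.59531974 0.1659017  0.084     ]
 [0.52628815 0.18203532 0.084     ]]
[ 325  165   50  130 2359] [349.46672319 231.14709623] [[0.6364, -0.1411, 0.032], [0.6338, -0.2382, 0.032], [0.3829, -0.2206, 0.032], [0.385, -0.1293, 0.032]]
[349 172  14  14  82] [354.86585366 176.48780488] [[0.6108, -0.1786, 0.032], [0.6284, -0.2062, 0.032], [0.6115, -0.2157, 0.032], [0.5941, -0.1883, 0.032]]
[346 203  13  16 149] [352.04026846 210.74496644] [[0.5316, -0.1757, 0.032], [0.5582, -0.1809, 0.032], [0.5543, -0.2033, 0.032], [0.5278, -0.1979, 0.032]]
[339 265  12   8  57] [344.31578947 269.31578947] [[0.4273, -0.1562, 0.032], [0.4384, -0.1591, 0.032], [0.4336, -0.1806, 0.032], [0.4225, -0.1777, 0.032]]
```

View pics/crop1.png

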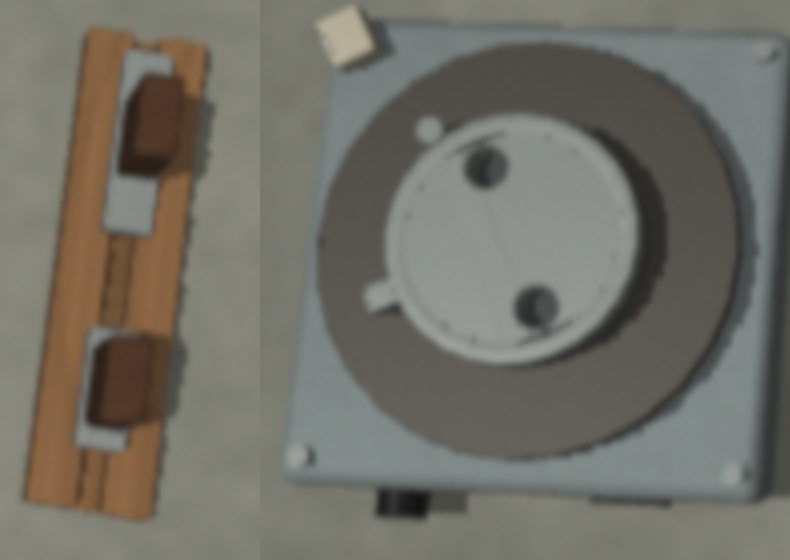

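The upper rack spanner, bar corners about (351,173), (363,174), (346,217) and (358,219), is the wide one, with a bar roughly 1.6x the lower one. On the ring, the rectangular tab is at (119,234), the round stud at (132,192), and the holes at (146,202) and (159,236.5).

```bash
python3 - <<'E'
from h import *
c=load('top0')
b=cast(c,[(351.25,173.25),(363,174),(358.25,219),(346,217.5)],.032); 
print('bar',b.mean(0),'len',np.linalg.norm((b[0]+b[1]-b[2]-b[3])/2),'w',np.linalg.norm(b[0]-b[1]))
d=(b[0]+b[1]-b[2]-b[3]); print('bar yaw',np.degrees(np.arctan2(d[1],d[0])))
rk=cast(c,[(342,167.5),(371,170.5),(359,290),(326,285)],.02); print('rack',rk.tolist()); d=(rk[0]+rk[1]-rk[2]-rk[3]); print('rack yaw',np.degrees(np.arctan2(d[1],d[0])),np.linalg.norm(d)/2)
h=cast(c,[(146.25,201.75),(159,236.5)],.084); d=h[0]-h[1]; ce=h.mean(0); print('ring',ce,np.linalg.norm(d),np.degrees(np.arctan2(d[1],d[0])))
for n,p,z in(('tab',(119.25,234),.08),('stud',(132.5,192.5),.08)):
    q=cast(c,p,z)[0]; e=q-ce; print(n,q,np.hypot(*e[:2]),np.degrees(np.arctan2(e[1],e[0])))
o=get_obs();print(R.from_quat(o['ee_rot']).as_matrix().round(3).tolist(),np.hypot(*ce[:2]))
im=c['color']; g=cv2.GaussianBlur(cv2.cvtColor(im,cv2.COLOR_RGB2GRAY),(3,3),0)
roi=g[190:250,130:178]; m=(roi<85).astype(np.uint8); n,l,s,cc=cv2.connectedComponentsWithStats(m); print(s[1:],cc[1:]+[130,190])
E
```

```text
bar [ 0.57220579 -0.19609023  0.032     ] len 0.09068127034840057 w 0.023185895170576353
bar yaw -9.677838042123435
rack [[0.6340866966794981, -0.17667437686720705, 0.020000000000000018], [0.6261957958752915, -0.23456254944402813, 0.020000000000000018], [0.3907224178553179, -0.19555390560733393, 0.02000000000000013], [0.40149424326260497, -0.13333104617021949, 0.020000000000000018]]
rack yaw -9.97855085545062 0.23762758166313597
ring [0.52635672 0.18282254 0.084     ] 0.06956744373574568 21.522760281361208
tab [0.50090238 0.24396443 0.08      ] 0.06622880131399785 112.60273789439707
stud [0.57786589 0.22325407 0.08      ] 0.06548208423110839 38.12972740247972
[[-0.956, 0.294, -0.0], [0.294, 0.956, -0.001], [-0.0, -0.001, -1.0]] 0.5572032626796918
[[ 6  0  5  3 10]
 [38  0 10  8 42]
 [12  7  9 10 69]
 [24 42  9 10 69]
 [32 48 16 12 67]] [[137.7        190.6       ]
 [174.07142857 192.23809524]
 [145.69565217 201.34782609]
 [158.27536232 236.55072464]
 [171.89552239 245.26865672]]
```

apply_moves(
  rows=[
    {"x": -28, "y": -19, "gripper": 0},
    {"x": -28, "y": -19},
    {"x": -28, "y": -19},
    {"x": -28, "y": -19},
    {"x": -28, "y": -19},
  ],
  newtons=60,
)

```text
invalid input at $.rows[0]: expected keys x, y, z, ax, ay, az, gripper
```

apply_moves(
  rows=[
    {"x": -28, "y": -19},
    {"x": -28, "y": -19},
    {"x": -28, "y": -19},
    {"x": -28, "y": -19},
    {"x": -28, "y": -19},
  ],
)

```text
invalid input at $.rows[0]: expected keys x, y, z, ax, ay, az, gripper
```

apply_moves(
  rows=[
    {"x": -28, "y": -19},
    {"x": -28, "y": -19},
    {"x": -28, "y": -19},
    {"x": -28, "y": -19},
    {"x": -28, "y": -19},
  ],
)

```text
invalid input at $.rows[0]: expected keys x, y, z, ax, ay, az, gripper
```

```bash
cat >> h.py <<'E'
def togo(x,y,z,yaw=None):
    """tool-frame mm to (x,y,z); az deg to bring tool x to yaw (mod 180), level tilt"""
    o=get_obs(); M=R.from_quat(o['ee_rot']); m=M.as_matrix()
    print('t',round(o['clock'],2),'pos',np.round(o['position'],4),'yaw',round(np.degrees(np.arctan2(m[1,0],m[0,0])),2),'z',m[:,2].round(4),'F',np.round(o['ft_force'],1),'T',np.round(o['torque'],2),'w',round(o['grip_width'],3),'g',np.round(o['grasp_force'],1),'q',np.round(o['joint_pos'],2))
    print('tool mm',np.round(M.inv().apply(np.array([x,y,z])-o['position'])*1000,1))
    if yaw is not None:
        best=[]
        for k in(0,180):
            a=np.radians(yaw+k); T=np.array([[np.cos(a),np.sin(a),0],[np.sin(a),-np.cos(a),0],[0,0,-1]]).T
            T=np.c_[[np.cos(a),np.sin(a),0],[np.sin(a),-np.cos(a),0],[0,0,-1]]
            best.append((M.inv()*R.from_matrix(T)).as_rotvec(degrees=True))
        print('rot deg',min(best,key=np.linalg.norm).round(2))
E
python3 -c "
from h import *
togo(.572,-.196,.2,-9.8)"
```

```text
t 0.15 pos [0.1839 0.5971 0.2417] yaw 162.88 z [-3.e-04 -1.e-03 -1.e+00] F [ 0.2  0.7 -0.4] T [ 0.01  0.04 -0.03] w 1.001 g 0.0 q [-1.29  0.33 -0.06  1.46  0.02  1.35 -0.09]
tool mm [-604.4 -643.6   42.4]
rot deg [-0.06 -0.   -7.32]
```

All keys are required.

apply_moves(
  rows=[
    {"x": -28, "y": -19, "z": 0, "ax": 0, "ay": 0, "az": 0, "gripper": 0},
    {"x": -28, "y": -19, "z": 0, "ax": 0, "ay": 0, "az": 0, "gripper": 0},
    {"x": -28, "y": -19, "z": 0, "ax": 0, "ay": 0, "az": 0, "gripper": 0},
    {"x": -28, "y": -19, "z": 0, "ax": 0, "ay": 0, "az": 0, "gripper": 0},
    {"x": -28, "y": -19, "z": 0, "ax": 0, "ay": 0, "az": 0, "gripper": 0},
  ],
  newtons=60,
)

```text
clock: 0.57
position: [0.2905, 0.4638, 0.2421]
ee_rot: [0.149, 0.989, -0.0, -0.0]
ft_force: [1.1, 0.6, -0.0]
grip_width: 1.0
grasp_force: 0.0
```

apply_moves(
  rows=[
    {"x": -28, "y": -19, "z": 0, "ax": 0, "ay": 0, "az": 0, "gripper": 0},
    {"x": -28, "y": -19, "z": 0, "ax": 0, "ay": 0, "az": 0, "gripper": 0},
    {"x": -28, "y": -19, "z": 0, "ax": 0, "ay": 0, "az": 0, "gripper": 0},
    {"x": -28, "y": -19, "z": 0, "ax": 0, "ay": 0, "az": 0, "gripper": 0},
    {"x": -28, "y": -19, "z": 0, "ax": 0, "ay": 0, "az": 0, "gripper": 0},
  ],
)

```text
clock: 0.98
position: [0.3963, 0.3318, 0.2423]
ee_rot: [0.149, 0.989, 0.0, -0.0]
ft_force: [0.7, 0.7, 0.5]
grip_width: 0.999
grasp_force: 0.0
```

apply_moves(
  rows=[
    {"x": -28, "y": -19, "z": 0, "ax": 0, "ay": 0, "az": 0, "gripper": 0},
    {"x": -28, "y": -19, "z": 0, "ax": 0, "ay": 0, "az": 0, "gripper": 0},
    {"x": -28, "y": -19, "z": 0, "ax": 0, "ay": 0, "az": 0, "gripper": 0},
    {"x": -28, "y": -19, "z": 0, "ax": 0, "ay": 0, "az": 0, "gripper": 0},
    {"x": -28, "y": -19, "z": 0, "ax": 0, "ay": 0, "az": 0, "gripper": 0},
  ],
)

```text
clock: 1.4
position: [0.5021, 0.1998, 0.2423]
ee_rot: [0.149, 0.989, 0.0, -0.0]
ft_force: [-0.5, 1.1, -0.4]
grip_width: 0.997
grasp_force: 0.0
```

```bash
python3 -c "
from h import *
togo(.572,-.196,.2,-9.8)"
```

```text
t 1.4 pos [0.5021 0.1998 0.2423] yaw 162.88 z [-1.e-04  1.e-04 -1.e+00] F [-0.5  1.1 -0.4] T [ 0.03 -0.03 -0.02] w 0.997 g 0.0 q [-0.73  0.14  0.29  1.7  -0.04  1.3   0.85]
tool mm [-183.2 -357.7   42.2]
rot deg [ 0.   -0.   -7.32]
```

apply_moves(
  rows=[
    {"x": -18, "y": -36, "z": 0, "ax": 0, "ay": 0, "az": 0, "gripper": 0},
    {"x": -18, "y": -36, "z": 0, "ax": 0, "ay": 0, "az": 0, "gripper": 0},
    {"x": -18, "y": -36, "z": 0, "ax": 0, "ay": 0, "az": 0, "gripper": 0},
    {"x": -18, "y": -36, "z": 0, "ax": 0, "ay": 0, "az": 0, "gripper": 0},
    {"x": -18, "y": -36, "z": 0, "ax": 0, "ay": 0, "az": 0, "gripper": 0},
  ],
)

```text
clock: 1.82
position: [0.5343, 0.0008, 0.2423]
ee_rot: [0.149, 0.989, 0.0, -0.0]
ft_force: [1.1, -0.3, -0.7]
grip_width: 0.997
grasp_force: 0.0
```

apply_moves(
  rows=[
    {"x": -18, "y": -36, "z": 0, "ax": 0, "ay": 0, "az": 0, "gripper": 0},
    {"x": -18, "y": -36, "z": 0, "ax": 0, "ay": 0, "az": 0, "gripper": 0},
    {"x": -18, "y": -36, "z": 0, "ax": 0, "ay": 0, "az": 0, "gripper": 0},
    {"x": -18, "y": -36, "z": 0, "ax": 0, "ay": 0, "az": 0, "gripper": 0},
    {"x": -18, "y": -33, "z": 0, "ax": 0, "ay": 0, "az": 0, "gripper": 0},
  ],
)

```text
clock: 2.23
position: [0.5681, -0.1953, 0.2423]
ee_rot: [0.149, 0.989, -0.0, 0.0]
ft_force: [0.4, 0.4, -0.1]
grip_width: 1.0
grasp_force: 0.0
```

apply_moves(
  rows=[
    {"x": 0, "y": 0, "z": 20, "ax": 0, "ay": 0, "az": -3.7, "gripper": 0},
    {"x": 0, "y": 0, "z": 20, "ax": 0, "ay": 0, "az": -3.6, "gripper": 0},
    {"x": 0, "y": 0, "z": 0, "ax": 0, "ay": 0, "az": 0, "gripper": 0},
  ],
)

```text
clock: 2.48
position: [0.5665, -0.1928, 0.1983]
ee_rot: [0.085, 0.996, 0.0, -0.003]
ft_force: [-0.2, 1.5, -0.8]
grip_width: 1.0
grasp_force: 0.0
```

```bash
python3 -c "
from h import *
togo(.572,-.196,.064,-9.8)
c=camera('wrist');save(c,'w1')
print(proj(c,[[.572,-.196,.032],[.572,-.196,.084]]))"
```

```text
t 2.48 pos [ 0.5665 -0.1928  0.1983] yaw 170.29 z [-0.0059  0.001  -1.    ] F [-0.2  1.5 -0.8] T [0.05 0.01 0.02] w 1.0 g 0.0 q [-0.2   0.33  0.56  1.62 -0.18  1.25  1.79]
tool mm [ -6.8  -2.2 134.3]
rot deg [-0.   -0.34  0.09]
[[272.54870905 193.26022508]
 [271.96397674 210.12353144]]
```

View pics/w1.png

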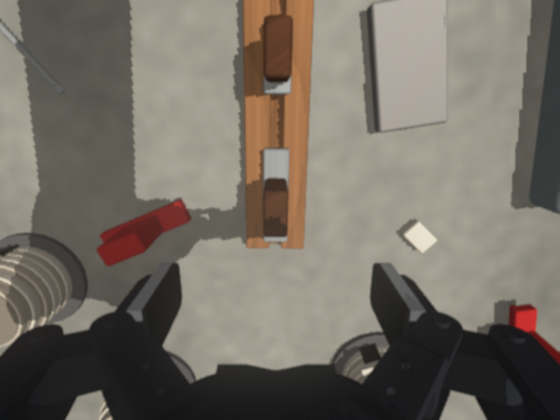

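Wrist view: the rack is centred, with the wide spanner nearer the gripper (bar rows 148–242, grip around (276,210)) and the narrow one above it at (278,48). The fingers are symmetric about column 276.

```bash
python3 -c "
from h import *
c=load('w1')
b=cast(c,[(264.5,149),(289,149),(286.5,242),(263.5,240)],.032);print(b.round(4),b.mean(0))
print('rack holes check', cast(c,[(246,247),(304,249)],.02))
g=cast(c,[(265,180),(287,180),(286,210),(265,210)],.084);print(g.round(4).tolist(),g.mean(0))
togo(.572,-.193,.064,-9.8)
"
```

```text
[[ 0.5297 -0.196   0.032 ]
 [ 0.5335 -0.174   0.032 ]
 [ 0.6237 -0.191   0.032 ]
 [ 0.6177 -0.2131  0.032 ]] [ 0.57612848 -0.19353827  0.032     ]
rack holes check [[ 0.62732843 -0.23377311  0.02      ]
 [ 0.63978281 -0.17473726  0.02      ]]
[[0.547, -0.1971, 0.084], [0.5498, -0.1803, 0.084], [0.5738, -0.185, 0.084], [0.571, -0.2014, 0.084]] [ 0.56038916 -0.1909499   0.084     ]
t 2.53 pos [ 0.5673 -0.1924  0.2005] yaw 170.12 z [-3.9e-03  9.0e-04 -1.0e+00] F [ 0.   0.3 -0.1] T [ 0.03 -0.01 -0.  ] w 0.998 g 0.0 q [-0.2   0.33  0.56  1.61 -0.18  1.25  1.79]
tool mm [ -5.3   0.2 136.5]
rot deg [ 0.01 -0.23 -0.08]
```

apply_moves(
  rows=[
    {"x": -7, "y": 1, "z": 20, "ax": 0, "ay": -0.1, "az": 0, "gripper": 0},
    {"x": 0, "y": 0, "z": 30, "ax": 0, "ay": 0, "az": 0, "gripper": 0},
    {"x": 0, "y": 0, "z": 30, "ax": 0, "ay": 0, "az": 0, "gripper": 0},
    {"x": 0, "y": 0, "z": 25, "ax": 0, "ay": 0, "az": 0, "gripper": 0},
    {"x": 0, "y": 0, "z": 0, "ax": 0, "ay": 0, "az": 0, "gripper": 0},
  ],
)

```text
clock: 2.95
position: [0.5737, -0.1914, 0.0937]
ee_rot: [0.086, 0.996, 0.0, -0.002]
ft_force: [-0.1, 0.5, -0.8]
grip_width: 1.002
grasp_force: 0.0
```

```bash
python3 -c "
from h import *
togo(.574,-.1935,.052,-9.8)
c=camera('wrist');save(c,'w2')"
```

```text
t 2.95 pos [ 0.5737 -0.1914  0.0937] yaw 170.14 z [-0.0043  0.0012 -1.    ] F [-0.1  0.5 -0.8] T [0.04 0.05 0.01] w 1.002 g 0.0 q [-0.17  0.45  0.52  1.7  -0.25  1.06  1.84]
tool mm [-0.9 -2.  41.7]
rot deg [ 0.03 -0.25 -0.06]
```

View pics/w2.png

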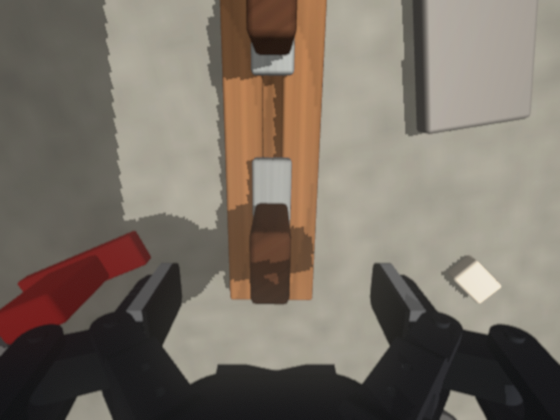

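Wrist view: the grip is at column 270 (finger midline 276), so about 2–3 mm toward −y. The bar's near end is at row 158.

```bash
python3 -c "
from h import *
c=load('w2')
e=cast(c,[(253,158),(291,158)],.032);print(e.mean(0)); a=np.radians(-9.9); print('centre', e.mean(0)[:2]+.046*np.array([np.cos(a),np.sin(a)]))
g=cast(c,[(251,303),(289,303),(289,233),(251,233)],.084);print(g.round(4).tolist(),g.mean(0))
print(np.linalg.norm(g[0]-g[3]),np.linalg.norm(g[0]-g[1]))
"
```

```text
[ 0.53042762 -0.18527076  0.032     ]
centre [ 0.57574265 -0.1931795 ]
[[0.5925, -0.2065, 0.084], [0.5958, -0.1877, 0.084], [0.5585, -0.1817, 0.084], [0.5555, -0.1992, 0.084]] [ 0.57558072 -0.19375595  0.084     ]
0.03779021842913988 0.01908544649617686
```

apply_moves(
  rows=[
    {"x": -1.5, "y": -2, "z": 20, "ax": 0, "ay": -0.2, "az": 0, "gripper": 0},
    {"x": 0, "y": 0, "z": 22, "ax": 0, "ay": 0, "az": 0, "gripper": 0},
    {"x": 0, "y": 0, "z": 0, "ax": 0, "ay": 0, "az": 0, "gripper": 0.6},
    {"x": 0, "y": 0, "z": 0, "ax": 0, "ay": 0, "az": 0, "gripper": 1},
    {"x": 0, "y": 0, "z": 0, "ax": 0, "ay": 0, "az": 0, "gripper": 1},
  ],
  newtons=60,
)

```text
clock: 3.42
position: [0.5783, -0.1956, 0.0579]
ee_rot: [0.086, 0.996, -0.0, 0.004]
ft_force: [-0.2, -0.3, -0.0]
grip_width: 0.602
grasp_force: 0.0
```

apply_moves(
  rows=[
    {"x": 0, "y": 0, "z": 0, "ax": 0, "ay": 0, "az": 0, "gripper": 1},
    {"x": 0, "y": 0, "z": 0, "ax": 0, "ay": 0, "az": 0, "gripper": 1},
    {"x": 0, "y": 0, "z": 0, "ax": 0, "ay": 0, "az": 0, "gripper": 1},
    {"x": 0, "y": 0, "z": 0, "ax": 0, "ay": 0, "az": 0, "gripper": 1},
  ],
)

```text
clock: 3.75
position: [0.5777, -0.1954, 0.0568]
ee_rot: [0.086, 0.996, -0.0, 0.004]
ft_force: [-2.1, 1.6, 7.3]
grip_width: 0.226
grasp_force: 58.6
```

```bash
python3 -c "
from h import *
togo(.575,-.1935,.052,-9.8)"
```

```text
t 3.75 pos [ 0.5777 -0.1954  0.0568] yaw 170.18 z [ 7.1e-03 -8.0e-04 -1.0e+00] F [-2.1  1.6  7.3] T [ 0.19  0.3  -0.04] w 0.226 g 58.6 q [-0.15  0.5   0.5   1.72 -0.28  0.98  1.86]
tool mm [3.  1.4 4.8]
rot deg [ 0.02  0.41 -0.02]
```

apply_moves(
  rows=[
    {"x": 0, "y": 0, "z": -10, "ax": 0, "ay": 0, "az": 0, "gripper": 1},
    {"x": 0, "y": 0, "z": -25, "ax": 0, "ay": 0, "az": 0, "gripper": 1},
    {"x": 0, "y": 0, "z": -35, "ax": 0, "ay": 0, "az": 0, "gripper": 1},
    {"x": 0, "y": 0, "z": -35, "ax": 0, "ay": 0, "az": 0, "gripper": 1},
    {"x": 0, "y": 0, "z": -20, "ax": 0, "ay": 0, "az": 0, "gripper": 1},
  ],
)

```text
clock: 4.17
position: [0.5769, -0.1959, 0.1848]
ee_rot: [0.086, 0.996, -0.0, 0.004]
ft_force: [0.6, -0.7, -2.4]
grip_width: 0.223
grasp_force: 59.0
```

```bash
python3 -c "
from h import *
togo(.526,.183,.185,21.5)"
```

```text
t 4.17 pos [ 0.5769 -0.1959  0.1848] yaw 170.14 z [ 0.0087 -0.0016 -1.    ] F [ 0.6 -0.7 -2.4] T [ 0.03 -0.06  0.01] w 0.223 g 59.0 q [-0.19  0.36  0.56  1.62 -0.2   1.22  1.8 ]
tool mm [115.  364.6  -1.3]
rot deg [ -0.14   0.49 -31.36]
```

apply_moves(
  rows=[
    {"x": 11.5, "y": 36, "z": 0, "ax": 0, "ay": 0, "az": 0, "gripper": 1},
    {"x": 11.5, "y": 36, "z": 0, "ax": 0, "ay": 0, "az": 0, "gripper": 1},
    {"x": 11.5, "y": 36, "z": 0, "ax": 0, "ay": 0, "az": 0, "gripper": 1},
    {"x": 11.5, "y": 36, "z": 0, "ax": 0, "ay": 0, "az": 0, "gripper": 1},
    {"x": 11.5, "y": 36, "z": 0, "ax": 0, "ay": 0, "az": 0, "gripper": 1},
  ],
)

```text
clock: 4.58
position: [0.5494, -0.0066, 0.1807]
ee_rot: [0.086, 0.996, -0.0, 0.003]
ft_force: [1.2, -0.6, -3.7]
grip_width: 0.225
grasp_force: 59.3
```

apply_moves(
  rows=[
    {"x": 11.5, "y": 36, "z": 0, "ax": 0, "ay": 0, "az": 0, "gripper": 1},
    {"x": 11.5, "y": 36, "z": 0, "ax": 0, "ay": 0, "az": 0, "gripper": 1},
    {"x": 11.5, "y": 36, "z": 0, "ax": 0, "ay": 0, "az": 0, "gripper": 1},
    {"x": 11.5, "y": 36, "z": 0, "ax": 0, "ay": 0, "az": 0, "gripper": 1},
    {"x": 11.5, "y": 36, "z": 0, "ax": 0, "ay": 0.5, "az": 0, "gripper": 1},
  ],
)

```text
clock: 5.0
position: [0.5234, 0.1806, 0.1805]
ee_rot: [0.086, 0.996, 0.0, -0.002]
ft_force: [2.4, 0.1, -4.3]
grip_width: 0.226
grasp_force: 59.3
```

apply_moves(
  rows=[
    {"x": 0, "y": 0, "z": 0, "ax": 0, "ay": 0, "az": -6.5, "gripper": 1},
    {"x": 0, "y": 0, "z": 0, "ax": 0, "ay": 0, "az": -6.5, "gripper": 1},
    {"x": 0, "y": 0, "z": 0, "ax": 0, "ay": 0, "az": -6.5, "gripper": 1},
    {"x": 0, "y": 0, "z": 0, "ax": 0, "ay": 0, "az": -6.5, "gripper": 1},
    {"x": 0, "y": 0, "z": 0, "ax": 0, "ay": 0, "az": -5.4, "gripper": 1},
  ],
)

```text
clock: 5.42
position: [0.5241, 0.1788, 0.1801]
ee_rot: [-0.19, 0.982, 0.0, -0.002]
ft_force: [0.8, -0.7, -3.6]
grip_width: 0.223
grasp_force: 59.8
```

```bash
python3 -c "
from h import *
togo(.526,.183,.185,21.5)
c=camera('wrist');save(c,'w3');save(camera('scene'),'s3')"
```

```text
t 5.42 pos [0.5241 0.1788 0.1801] yaw -158.1 z [-3.7e-03  1.0e-04 -1.0e+00] F [ 0.8 -0.7 -3.6] T [-0.08 -0.07  0.06] w 0.223 g 59.8 q [-0.66  0.22  0.29  1.75 -0.07  1.19  1.6 ]
tool mm [-3.3  3.2 -4.9]
rot deg [ 0.09 -0.19  0.4 ]
```

View pics/w3.png

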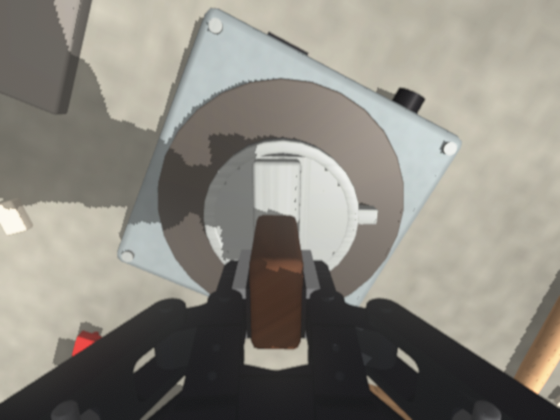

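Wrist view: the bar end is at (253–300,158), held parallel to the picture's vertical. The ring rim spans columns 205–359 with its top at row 141, the tab is at (368,215), and the holes are hidden under the spanner.

```bash
python3 -c "
from h import *
c=load('w3'); o=get_obs(); M=R.from_quat(o['ee_rot']); p=np.array(o['position'])
P=cast(c,[(205,212),(359,213),(282,141),(228,158),(337,159)],.084)[:,:2]
s=np.linalg.lstsq(np.c_[2*P,np.ones(len(P))],(P**2).sum(1),rcond=None)[0]; print('ring',s[:2],'r',np.sqrt(s[2]+s[:2]@s[:2]))
t=cast(c,[(368,215)],.08)[0]; d=t[:2]-s[:2]; print('tab ang',np.degrees(np.arctan2(d[1],d[0])),np.hypot(*d))
zt=p[2]-.0488+.024
e=cast(c,[(253,158.5),(300,158.5)],zt); print('bar w',np.linalg.norm(e[0]-e[1]))
x=M.as_matrix()[:,0]; ctr=e.mean(0)-x*.046; print('endc',e.mean(0),'sp centre',ctr,'alt',e.mean(0)+x*.046,'tcp',p)
g=M.inv().apply(ctr-p)*1000; print('in tool',g, M.inv().apply(e.mean(0)+x*.046-p)*1000)
"
```

```text
ring [0.52802912 0.18524425] r 0.057228637337313426
tab ang 112.17421983661261 0.0650018313694534
bar w 0.022701427107260193
endc [0.47854695 0.16076339 0.15533807] sp centre [0.5213009  0.17773626 0.1551934 ] alt [0.43579299 0.14379052 0.15548274] tcp [0.52416897 0.17874985 0.18013807]
in tool [ 2.96121873  0.07374783 24.95426572] [9.49612187e+01 7.37478332e-02 2.49542657e+01]
```

apply_moves(
  rows=[
    {"x": -8, "y": 4, "z": 10, "ax": 0, "ay": -0.2, "az": 0, "gripper": 1},
    {"x": 0, "y": 0, "z": 20, "ax": 0, "ay": 0, "az": 0, "gripper": 1},
    {"x": 0, "y": 0, "z": 9, "ax": 0, "ay": 0, "az": 0, "gripper": 1},
    {"x": 0, "y": 0, "z": 0, "ax": 0, "ay": 0, "az": 0, "gripper": 1},
  ],
)

```text
clock: 5.85
position: [0.5287, 0.1854, 0.1379]
ee_rot: [-0.186, 0.982, 0.0, -0.002]
ft_force: [-1.3, -0.5, -4.3]
grip_width: 0.227
grasp_force: 59.7
```

```bash
python3 -c "
from h import *
a=np.radians(21.8);togo(.527+.003*np.cos(a),.184+.003*np.sin(a),.121,21.8)
c=camera('scene');save(c,'s4')
im=c['color'][90:220,250:410,::-1]; im=cv2.resize(im,None,fx=4,fy=4,interpolation=cv2.INTER_CUBIC); cv2.imwrite('pics/s4c.png',im)"
```

```text
t 5.85 pos [0.5287 0.1854 0.1379] yaw -158.53 z [-4.4e-03 -4.0e-04 -1.0e+00] F [-1.3 -0.5 -4.3] T [-0.03 -0.   -0.04] w 0.227 g 59.7 q [-0.66  0.28  0.28  1.77 -0.09  1.11  1.6 ]
tool mm [-0.9 -0.7 16.9]
rot deg [ 0.07 -0.24 -0.33]
```

View pics/s4c.png

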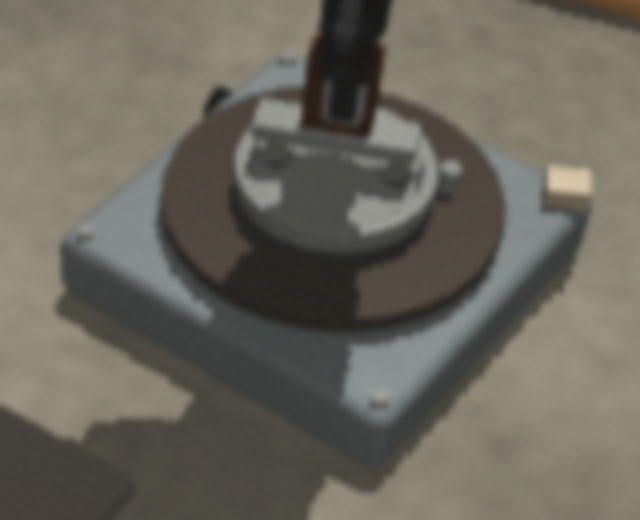

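Scene crop: the pins hang directly over the two holes at crop (270,158) and (398,180). The stud is at (450,170). I'm lowering gently.

apply_moves(
  rows=[
    {"x": -1, "y": -1, "z": 4, "ax": 0, "ay": -0.2, "az": -0.3, "gripper": 1},
    {"x": 0, "y": 0, "z": 4, "ax": 0, "ay": 0, "az": 0, "gripper": 1},
    {"x": 0, "y": 0, "z": 4, "ax": 0, "ay": 0, "az": 0, "gripper": 1},
    {"x": 0, "y": 0, "z": 3, "ax": 0, "ay": 0, "az": 0, "gripper": 1},
    {"x": 0, "y": 0, "z": 1, "ax": 0, "ay": 0, "az": 0, "gripper": 1},
  ],
)

```text
clock: 6.32
position: [0.5314, 0.1852, 0.1243]
ee_rot: [-0.19, 0.982, 0.001, 0.002]
ft_force: [-1.1, -0.8, -3.7]
grip_width: 0.225
grasp_force: 59.7
```

```bash
python3 -c "
from h import *
a=np.radians(21.8);togo(.527+.003*np.cos(a),.184+.003*np.sin(a),.121,21.8)"
```

```text
t 6.32 pos [0.5314 0.1852 0.1243] yaw -158.14 z [ 0.0027  0.0031 -1.    ] F [-1.1 -0.8 -3.7] T [-0.01 -0.01  0.02] w 0.225 g 59.7 q [-0.65  0.29  0.28  1.79 -0.09  1.07  1.61]
tool mm [1.6 0.5 3.3]
rot deg [0.11 0.21 0.06]
```

apply_moves(
  rows=[
    {"x": 1.5, "y": 0.5, "z": 1.5, "ax": 0, "ay": 0.2, "az": 0, "gripper": 1},
    {"x": 0, "y": 0, "z": 1.5, "ax": 0, "ay": 0, "az": 0, "gripper": 1},
    {"x": 0, "y": 0, "z": 0, "ax": 0, "ay": 0, "az": 0, "gripper": 1},
  ],
)

```text
clock: 6.57
position: [0.5299, 0.1853, 0.1215]
ee_rot: [-0.19, 0.982, 0.001, -0.0]
ft_force: [-0.8, -0.2, -2.4]
grip_width: 0.225
grasp_force: 59.7
```

```bash
python3 -c "
from h import *
a=np.radians(21.8);togo(.527+.003*np.cos(a),.184+.003*np.sin(a),.121,21.8)"
```

```text
t 6.57 pos [0.5299 0.1853 0.1215] yaw -158.12 z [-5.0e-04  1.9e-03 -1.0e+00] F [-0.8 -0.2 -2.4] T [-0.01  0.01  0.05] w 0.225 g 59.7 q [-0.65  0.29  0.28  1.79 -0.09  1.07  1.61]
tool mm [ 0.1 -0.1  0.5]
rot deg [0.11 0.02 0.08]
```

apply_moves(
  rows=[
    {"x": 0, "y": -0.3, "z": 0, "ax": 0, "ay": 0, "az": 5, "gripper": 1},
    {"x": 0, "y": -0.3, "z": 0, "ax": 0, "ay": 0, "az": 5, "gripper": 1},
    {"x": 0, "y": -0.3, "z": 0, "ax": 0, "ay": 0, "az": 5, "gripper": 1},
    {"x": 0, "y": -0.3, "z": 0, "ax": 0, "ay": 0, "az": 5, "gripper": 1},
    {"x": 0, "y": -0.3, "z": 0, "ax": 0, "ay": 0, "az": 5, "gripper": 1},
  ],
)

```text
clock: 6.98
position: [0.5303, 0.1841, 0.1218]
ee_rot: [0.029, 1.0, 0.001, -0.0]
ft_force: [-0.8, 0.0, -3.6]
grip_width: 0.227
grasp_force: 59.7
```

```bash
python3 -c "
from h import *
a=np.radians(21.8-25);togo(.527+.003*np.cos(a),.184+.003*np.sin(a),.121,21.8-25)"
```

```text
t 6.98 pos [0.5303 0.1841 0.1218] yaw 176.68 z [-1.0e-04  2.2e-03 -1.0e+00] F [-0.8  0.  -3.6] T [0.09 0.06 0.28] w 0.227 g 59.7 q [-0.71  0.3   0.34  1.79 -0.11  1.07  1.19]
tool mm [ 0.3 -0.3  0.8]
rot deg [ 0.13 -0.01 -0.12]
```

Torque 0.28 N m: the ring is turning.

apply_moves(
  rows=[
    {"x": 0, "y": -0.3, "z": 0, "ax": 0, "ay": 0, "az": 5, "gripper": 1},
    {"x": 0, "y": -0.3, "z": 0, "ax": 0, "ay": 0, "az": 5, "gripper": 1},
    {"x": 0, "y": -0.3, "z": 0, "ax": 0, "ay": 0, "az": 5, "gripper": 1},
    {"x": 0, "y": -0.3, "z": 0, "ax": 0, "ay": 0, "az": 5, "gripper": 1},
    {"x": 0, "y": -0.3, "z": 0, "ax": 0, "ay": 0, "az": 5, "gripper": 1},
  ],
)

```text
clock: 7.4
position: [0.5299, 0.1831, 0.1218]
ee_rot: [0.244, 0.97, 0.001, -0.0]
ft_force: [-0.3, 1.5, -3.9]
grip_width: 0.228
grasp_force: 59.6
```

apply_moves(
  rows=[
    {"x": 0, "y": -0.3, "z": 0, "ax": 0, "ay": 0, "az": 4, "gripper": 1},
    {"x": 0, "y": -0.2, "z": 0, "ax": 0, "ay": 0, "az": 4, "gripper": 1},
    {"x": 0, "y": -0.2, "z": 0, "ax": 0, "ay": 0, "az": 4, "gripper": 1},
    {"x": 0, "y": 0, "z": 0, "ax": 0, "ay": 0, "az": 0, "gripper": 1},
  ],
)

```text
clock: 7.73
position: [0.5296, 0.1825, 0.1219]
ee_rot: [0.344, 0.939, 0.001, -0.0]
ft_force: [0.3, 1.3, -3.2]
grip_width: 0.231
grasp_force: 59.7
```

```bash
python3 -c "
from h import *
a=np.radians(21.8-62);togo(.527+.003*np.cos(a),.184+.003*np.sin(a),.121,21.8-62)"
```

```text
t 7.73 pos [0.5296 0.1825 0.1219] yaw 139.74 z [ 1.0e-04  2.7e-03 -1.0e+00] F [ 0.3  1.3 -3.2] T [ 0.24 -0.01 -0.01] w 0.231 g 59.7 q [-0.79  0.3   0.44  1.8  -0.15  1.07  0.58]
tool mm [-0.  -0.5  0.9]
rot deg [ 0.12 -0.09 -0.06]
```

apply_moves(
  rows=[
    {"x": 0, "y": -0.1, "z": 0, "ax": 0, "ay": 0, "az": 2, "gripper": 1},
    {"x": 0, "y": -0.1, "z": 0, "ax": 0, "ay": 0, "az": 2, "gripper": 1},
    {"x": 0, "y": -0.1, "z": 0, "ax": 0, "ay": 0, "az": 2, "gripper": 1},
    {"x": 0, "y": -0.1, "z": 0, "ax": 0, "ay": 0, "az": 2, "gripper": 1},
  ],
)

```text
clock: 8.07
position: [0.5294, 0.1822, 0.1219]
ee_rot: [0.407, 0.913, 0.001, -0.0]
ft_force: [-0.1, 2.8, -4.4]
grip_width: 0.229
grasp_force: 59.7
```

```bash
python3 -c "
from h import *
a=np.radians(21.8-70);togo(.527+.003*np.cos(a),.184+.003*np.sin(a),.121,21.8-70)
c=camera('wrist');save(c,'w5')"
```

```text
t 8.07 pos [0.5294 0.1822 0.1219] yaw 131.98 z [ 3.0e-04  2.9e-03 -1.0e+00] F [-0.1  2.8 -4.4] T [ 0.67 -0.04  0.21] w 0.229 g 59.7 q [-0.8   0.3   0.46  1.8  -0.16  1.07  0.45]
tool mm [-0.1 -0.6  0.9]
rot deg [ 0.12 -0.11  0.18]
```

View pics/w5.png

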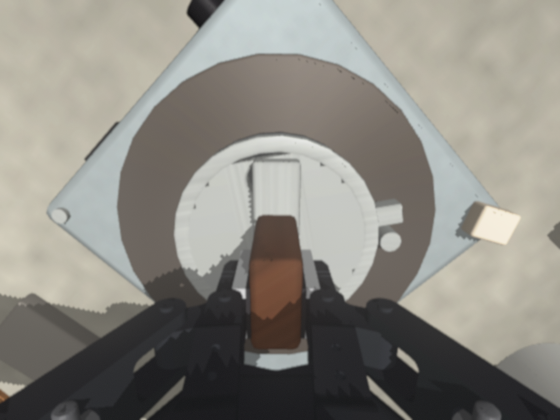

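Wrist view: the tab at (389,214) is almost touching the stud at (390,241), with only a few degrees left.

apply_moves(
  rows=[
    {"x": 0, "y": -0.1, "z": 0, "ax": 0, "ay": 0, "az": 1.5, "gripper": 1},
    {"x": 0, "y": -0.1, "z": 0, "ax": 0, "ay": 0, "az": 1.5, "gripper": 1},
    {"x": 0, "y": -0.1, "z": 0, "ax": 0, "ay": 0, "az": 1.5, "gripper": 1},
  ],
)

```text
clock: 8.37
position: [0.5293, 0.1821, 0.1219]
ee_rot: [0.443, 0.896, 0.001, -0.0]
ft_force: [1.5, 2.8, -1.6]
grip_width: 0.225
grasp_force: 61.7
```

```bash
python3 -c "
from h import *
togo(.529,.182,.121,21.8-74.5)"
```

```text
t 8.37 pos [0.5293 0.1821 0.1219] yaw 127.4 z [ 6.0e-04  2.9e-03 -1.0e+00] F [ 1.5  2.8 -1.6] T [ 0.78 -0.4   1.08] w 0.225 g 61.7 q [-0.81  0.3   0.47  1.8  -0.16  1.07  0.37]
tool mm [ 0.1 -0.3  0.9]
rot deg [ 0.13 -0.11  0.1 ]
```

apply_moves(
  rows=[
    {"x": 0, "y": 0, "z": 0, "ax": 0, "ay": 0, "az": 1.2, "gripper": 1},
    {"x": 0, "y": 0, "z": 0, "ax": 0, "ay": 0, "az": 0, "gripper": 1},
  ],
)

```text
clock: 8.53
position: [0.5294, 0.182, 0.122]
ee_rot: [0.452, 0.892, 0.001, -0.0]
ft_force: [2.6, 4.0, -3.0]
grip_width: 0.226
grasp_force: 69.1
```

```bash
python3 -c "
from h import *
togo(.529,.182,.121,21.8-74.5)
c=camera('wrist');save(c,'w6');im=c['color'][120:300,160:460,::-1]; cv2.imwrite('pics/w6c.png',cv2.resize(im,None,fx=2.5,fy=2.5,interpolation=cv2.INTER_CUBIC))"
```

```text
t 8.53 pos [0.5294 0.182  0.122 ] yaw 126.25 z [ 8.0e-04  2.4e-03 -1.0e+00] F [ 2.6  4.  -3. ] T [ 1.42 -0.26  1.9 ] w 0.226 g 69.1 q [-0.82  0.3   0.48  1.8  -0.16  1.07  0.35]
tool mm [ 0.2 -0.3  1. ]
rot deg [ 0.12 -0.08 -1.05]
```

View pics/w6c.png

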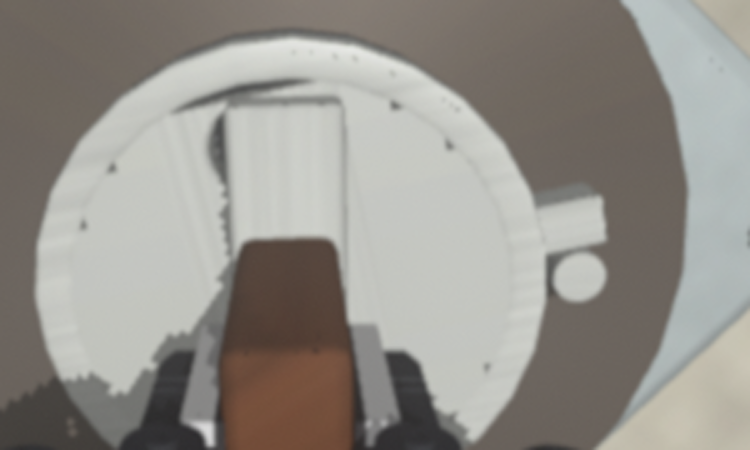

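Torque is 1.9 N m with no more rotation, and the tab at crop (575,222) rests against the stud at (578,277), so it is at the stop. Next I relax the torque within the play, settle the spanner, and release.

apply_moves(
  rows=[
    {"x": 0, "y": 0, "z": 0, "ax": 0, "ay": 0, "az": -2, "gripper": 1},
    {"x": 0, "y": 0, "z": 0.6, "ax": 0, "ay": 0, "az": -1.5, "gripper": 1},
    {"x": 0, "y": 0, "z": 0.6, "ax": 0, "ay": 0, "az": 0, "gripper": 1},
    {"x": 0, "y": 0, "z": 0, "ax": 0, "ay": 0, "az": 0, "gripper": 1},
  ],
)

```text
clock: 8.92
position: [0.5296, 0.1813, 0.1211]
ee_rot: [0.426, 0.905, 0.001, -0.0]
ft_force: [-0.5, 3.8, 3.4]
grip_width: 0.224
grasp_force: 60.6
```

```bash
python3 -c "
from h import *
togo(.529,.182,.121,21.8-72)"
```

```text
t 8.92 pos [0.5296 0.1813 0.1211] yaw 129.58 z [ 7.0e-04  2.8e-03 -1.0e+00] F [-0.5  3.8  3.4] T [0.97 0.   0.05] w 0.224 g 60.6 q [-0.81  0.3   0.47  1.8  -0.16  1.07  0.41]
tool mm [ 0.9 -0.   0.1]
rot deg [ 0.14 -0.1  -0.22]
```

apply_moves(
  rows=[
    {"x": 0, "y": 0, "z": 0, "ax": 0, "ay": 0, "az": 0, "gripper": 0.7},
    {"x": 0, "y": 0, "z": 0, "ax": 0, "ay": 0, "az": 0, "gripper": 0.5},
    {"x": 0, "y": 0, "z": 0, "ax": 0, "ay": 0, "az": 0, "gripper": 0.4},
    {"x": 0, "y": 0, "z": 0, "ax": 0, "ay": 0, "az": 0, "gripper": 0.4},
    {"x": 0, "y": 0, "z": 0, "ax": 0, "ay": 0, "az": 0, "gripper": 0.4},
  ],
)

```text
clock: 9.33
position: [0.5291, 0.1808, 0.1203]
ee_rot: [0.425, 0.905, 0.001, -0.001]
ft_force: [-0.0, 0.8, -0.6]
grip_width: 0.6
grasp_force: 0.0
```

apply_moves(
  rows=[
    {"x": 0, "y": 0, "z": -6, "ax": 0, "ay": 0, "az": 0, "gripper": 0.4},
    {"x": 0, "y": 0, "z": -20, "ax": 0, "ay": 0, "az": 0, "gripper": 0.4},
    {"x": 0, "y": 0, "z": -35, "ax": 0, "ay": 0, "az": 0, "gripper": 0.4},
    {"x": 0, "y": 0, "z": -35, "ax": 0, "ay": 0, "az": 0, "gripper": 0.4},
    {"x": 0, "y": 0, "z": -35, "ax": 0, "ay": 0, "az": 0, "gripper": 0.4},
  ],
)

```text
clock: 9.75
position: [0.5289, 0.1806, 0.2534]
ee_rot: [0.425, 0.905, 0.001, -0.001]
ft_force: [0.2, 1.2, -0.6]
grip_width: 0.599
grasp_force: 0.0
```

```bash
python3 -c "
from h import *
togo(.529,.182,.121,21.8-72)
c=camera('scene');save(c,'s7');d=camera('wrist');save(d,'w7')
im=cv2.resize(c['color'][90:230,250:410,::-1],(480,420),interpolation=cv2.INTER_CUBIC); cv2.imwrite('pics/f7.png',np.hstack([im,d['color'][:,120:440,::-1]]))"
```

```text
t 9.75 pos [0.5289 0.1806 0.2534] yaw 129.65 z [-4.0e-04  1.6e-03 -1.0e+00] F [ 0.2  1.2 -0.6] T [ 0.03 -0.03 -0.02] w 0.599 g 0.0 q [-0.84  0.18  0.49  1.65 -0.09  1.33  0.36]
tool mm [  0.8   0.9 132.4]
rot deg [ 0.04 -0.08 -0.15]
```

View pics/f7.png

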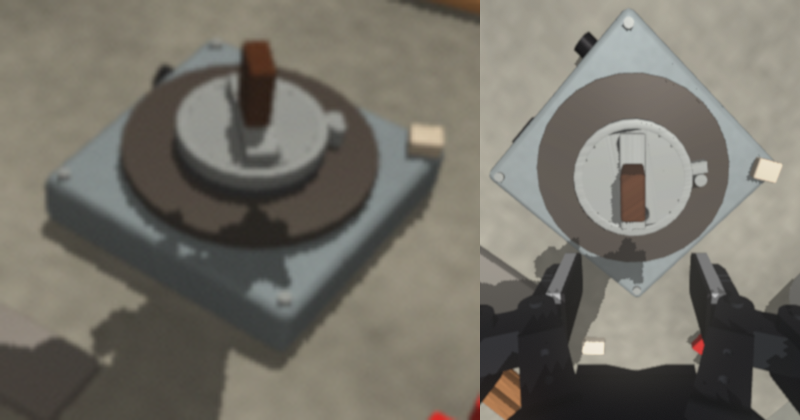

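The spanner stands upright in the ring with its bar flat on the top face (wrist half, (632,180)). The tab at (699,168) touches the stud at (700,181), and the gripper is clear. Handing in.

```bash
python3 -c "
from workcell import *
print(hand_in())"
```

```text
the job is handed in; nothing more can be done
None
```

The wide spanner is standing upright in the ring with both pins in the holes, the ring is turned clockwise until its tab meets the stop stud, the narrow spanner is still in the rack, and the job is handed in at about 10 s of robot time.

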